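# Prop open the lid of the bench test box

## Robot

A 6-joint arm with a two-finger parallel gripper is mounted at the origin on the work surface. World frame = base frame: x ahead of the robot, y to its left, z up, the work surface at z = 0. Lengths are in m, angles in rad, forces in N, time in s.
With the tool pointing down it reaches from about 0.275 to 0.725 m from the base axis. Payload 15.9 kg.
Tool frame: the origin (TCP) lies midway between the tips of the shut fingers; the grasp point (between the pads) lies 19 mm behind it; z points along the fingers, y is the line along which they close (so a half turn about z gives the same grasp; the last joint's range is limited). The gripper opens to 85 mm and grips with 20 to 120 N. Pads are 22 mm wide; open, the fingers measure 114 mm over their backs; the gripper's body (76 mm by 85 mm) begins 54 mm behind the grasp point. The pads swing forward as they close: fully open they stand 13 mm farther back than shut.
Start: joints at [1.205, 0.213, -0.034, 1.323, 0, 1.571], TCP at [0.179, 0.467, 0.231] pointing down, gripper open.
Joint ranges: [-2.98, 2.98], [-0.74, 1.72], [-1.14, 1.35], [-2.1, 2.04], [-1.57, 1.44], [-3.14, 3.14]. Speed limits (rad/s): [1.89, 1.89, 2.39, 2.57, 3.14, 3.14].

## Interface

Orientations are given as a rotation vector (axis times angle).
In Python, from plant import sense, optics, ticket, recognise, outline_of, pinpoint gives the robot as it stands.
- The arm moves only by the tool move_arm, never from a script. Its argument "targets" is a list of rows, each a list of 3 entries, a list of its own where there are three numbers: the turn, a rotation vector about the tool's x, y, z each as a share of 0.12 rad, from -1 to 1, then the shift along the tool's x, y, z each as a share of 800 mm, from -1 to 1, then the opening in per cent of the stroke, from 0 (shut) to 100 (fully open). A call has exactly 10 rows; each row shifts and turns the commanded pose from where the row before left it, along the tool's axes as they then stand; what a row does not reach is not made up. A row lasts 1/12 s, in which the tool goes at most 41.7 mm and 7.16 degrees, less where a joint would pass 70% of its speed; a pose out of reach is approached as far as the arm can. A call with a number of a shift or a turn outside -1 to 1 is refused whole. A call with a gripper value outside its range is refused whole. The fingers move at their own pace and stop on an object; the grip force is fixed at half the most. Time passes only in rows, so rows that do not move let the fingers close, or fill a call up. It gives the time, the measured TCP pose, the force, the opening and the grip force at its end, in the units of the state.
- sense(): the state, without advancing time (a new reading comes with each control period).
- optics.get_image(name): name is "scene" or "top" or "wrist"; returns (picture, depth): 400x640x3 uint8, blue, green, red; 400x640 float32, m along the optical axis (not along the pixel's ray), 0 where there is no reading.
- optics.camera_params(name): a dict with "fx", "fy", "cx", "cy" (pixels), "k1" (the pictures are not rectified: a ray, as slopes to the right and down, at radius r is drawn at 1 + k1 r^2 times it, then the intrinsics apply), "rvec" (rotation vector, rad) and "tvec" (3), from world to camera coordinates, as OpenCV has them; the wrist camera has in their place "mount" (4x4, takes a point from camera to tool coordinates, whose origin is the TCP and whose axes are the flange's). Camera axes: x right, y down, z forward; pixel columns grow to the right and rows downward; lengths in m; the calibration is good to about 2 mm. A picture is of the moment at which its call begins: read the wrist's pose just before it. camera_params takes no time and is no camera call.
- ticket.job_done(): hands the job in; it is judged then, once.
Trained networks look in the newest picture that a camera, given by its name, has taken for a name from the list of things; names that differ only in an ending like _2 or _b are one class to them, and where a whole thing is asked for, a point or a joint stands for the part that bears it (a point fixed in the world has none). Each returns a list of dicts, best first, with "score" (0 to 1); they miss things now and then, are a little off and sometimes report something else, mostly with a low value. They report only what shows in the picture. A call takes as long as a camera call.
- recognise(label, camera): "location" ([x, y, z] in m, in world coordinates, good to about 4 mm: the middle of the surface that is visible of it).
- outline_of(label, camera): "region" (400x640 bool, what is visible of it).
- pinpoint(label, camera): "location" ([x, y, z] in m, in world coordinates, good to about 4 mm: a listed point, or the origin of a listed thing).
The state is a dict: "t": time; "q": joint angles; "qvel": joint speeds; "joint_efforts": joint torques, N m; "position": TCP position; "tool_rot": TCP orientation; "ft_force": force on the tool from outside, world axes, zero at the start; "wrist_torque": the same for the moment, N m; "opening": opening from 0.0 (shut) to 1.0 (fully open); "finger_force": force on a finger pad.
Only numpy, scipy, OpenCV 4.12 (cv2) and the standard library are available. Lean on these libraries where they do the work, as an engineer would, in place of code of your own. Each camera call takes 0.05 s, during which the arm holds its last target. There are 200 camera calls.

## Task

Open the blue lid of the grey test box, well past where it will be propped, then swing the yellow prop rod up under it by its red knob and let the lid settle with the rod's steel pin fully through the slot in the catch strip, so that the lid rests on the rod's ball. Never force the rod against the lid: slide the pin gently along the strip until you feel it drop in. Leave the other things on the bench where they are.

Things in the scene. Friction and masses are not known exactly. Their poses are not given: they have to be found in the camera images.
- testbox: grey sheet-metal test box, fixed to the bench, 240 mm deep (x), 320 mm wide (y), rim 80 mm high, 6 mm walls. Origin: centre of its underside. Its -x side is its front, which faces the robot; its +x side carries the lid's hinge; its z is up.
- lid (a joint): hinge angle of the blue lid (320 mm wide, 240 mm deep, 8 mm thick): 0 shut, grows as its front edge rises, stop at 1.3 rad. Soft-close damper, about 10 N m per rad/s both ways: let go, it sinks at 0.04 to 0.08 rad/s; raising it at 0.2 rad/s takes about 11 N at the handle. The upright prop's pin first touches its underside near 0.90 rad; seated, it rests near 0.81 rad.
- lid_hinge (a point): a point on the lid's hinge axis, half-way along it, on the level of the lid's underside when shut (on the box's rear rim, 80 mm above the bench). The axis runs along the box's y.
- lid_handle (a point): the grip point of the lid's handle: a black round stub 14 mm thick that sticks 50 mm straight out of the lid's front edge (ending in an 18 mm ball), 115 mm to the box's -y side of its middle. The point lies on the stub's axis, 29 mm in front of the edge, 269 mm from the hinge axis, and moves with the lid.
- lid_slot (a point): middle of the slot's possible places, on the lid's upper face, 207 mm from the hinge axis, 90 mm to the box's +y side of the middle, in line with the prop's pivot. x runs from the lid's front to its hinge, y along the hinge, z out of the upper face. The slot, 28 mm (x) by 12 mm (y), is in the catch strip; its middle lies up to 24 mm to either side (y) of here, an offset that is not measured.
- prop (a joint): angle of the yellow prop rod: 0 parked, lying along the box's front towards -y; it grows as the rod swings up; 1.571 stands it right up below lid_slot; stop at 2.0 rad. It turns freely with slight friction and drops back when let go, unless nearly upright.
- prop_pivot (a point): the prop's pivot, 15 mm in front of the box's front face, 45 mm above the bench. The pivot axis points in the box frame along (-0.853, 0, 0.523), so that the rod leans back over the box as it swings: in the box frame the rod's direction is (0, -1, 0) when parked and (0.523, 0, 0.853) when right up.
- prop_knob (a point): the grip point of the prop's red knob: a round stub 14 mm thick and 54 mm long that stands off the rod along the pivot axis (towards the robot and up), 130 mm from the pivot. The point lies on the stub's axis, 32 mm from the rod's axis.
- prop_tip (a point): tip of the steel pin at the rod's free end, 236 mm from the pivot. The pin is 7 mm thick with a round end, 17 mm long beyond the steel ball of 18 mm diameter (centre 210 mm from the pivot), which is too big for the slot and stops the lid. Seated, the tip stands about 10 mm out of the lid's upper face and the lid has sunk by about 0.09 rad since the pin first touched it.
- tin_green: green tin, a bystander, 72 mm across and 110 mm high, standing left of the box
- tin_white: white tin, a bystander, 72 mm across, 120 mm high
- glue: small red glue bottle, a bystander, 36 mm across, 95 mm high; origin under its foot
- sleeve: black plastic sleeve, a bystander, 32 mm across, 50 mm high, standing right of the box
- driver: green screwdriver lying on the bench, a bystander
- paintbrush: brush lying on the bench, a bystander
- smallbin: small blue bin 150 x 100 x 60 mm, a bystander
- taperoll: roll of tape 80 mm across, 25 mm high, a bystander
- catch_strip (a point): point on the lid's underside straight below lid_slot. The steel catch strip (255 mm along y, 43 mm wide, 4 mm thick) lies flush in the underside, clamped by hand and so shifted along y by an unknown amount; a window 80 mm long (y) in the lid above shows its slot. The pin slides on it with little friction (lid on pin: about 3 N); pushed sideways in the slot, the lid can hang until the push is eased.

How it is judged:
By the outcome, as a careful person would: the job done as asked, in the order asked, and still so for the second after the job is handed in, with the robot touching nothing.
It also fails if it takes over 72 s, if anything falls off the work surface, if the arm or the gripper's body presses on something with over 40 N, if the wrist force passes 120 N, or if a joint passes its speed limit or range.

## Working session

There is one attempt and no reset: what is moved stays moved. The work goes in short steps, Python scripts to look and compute and a tool call to move; the robot and the scene stay as the last step left them, time stands still between calls to the robot, and variables do not carry over. Pictures are saved under pics/ and viewed, at most 10 in all, crops included, and the job is handed in when it is done.

Besides the shell and the picture viewer there is one more tool, called after "Emit:" as a command line: name --argument value ..., lists and objects as JSON in quotes. move_arm: Moves the arm, as the interface text tells. Shift numbers are shares of 800 mm and turn numbers shares of 0.12 rad, none past 1 either way. Its arguments: {"type":"object","properties":{"targets":{"type":"array","items":{"type":"array"}}},"required":["targets"]}

```bash
mkdir -p pics; ls; cat > h.py <<'E'
import numpy as np, cv2
from scipy.spatial.transform import Rotation as R
from plant import sense, optics, ticket, recognise, outline_of, pinpoint
np.set_printoptions(precision=4,suppress=True)
E
python3 - <<'E'
from h import *
s=sense(); print({k:np.round(v,3) for k,v in s.items()})
for c in ("scene","top"):
    im,d=optics.get_image(c); cv2.imwrite(f"pics/{c}0.png",im)
    for n in ("testbox","lid_handle","lid_hinge","prop_knob","prop_pivot","prop_tip","lid_slot"):
        r=pinpoint(n,c); print(c,n,[(round(x["score"],2),np.round(x["location"],4)) for x in r[:2]])
print(sense()["t"])
E
```

```text
pics
{'t': np.float64(0.0), 'q': array([ 1.205,  0.213, -0.035,  1.323,  0.   ,  1.571]), 'qvel': array([ 0.002, -0.001, -0.   ,  0.   ,  0.001,  0.001]), 'joint_efforts': array([  0.002, -68.616,  48.712,   0.017,   0.   ,  -0.   ]), 'position': array([0.179, 0.467, 0.231]), 'tool_rot': array([-0.571, -3.089,  0.002]), 'ft_force': array([ 0.963,  0.412, -0.296]), 'wrist_torque': array([-0.011,  0.002, -0.013]), 'finger_force': np.float64(0.0), 'opening': np.float64(1.001)}
scene testbox [(0.7, array([ 0.6543,  0.0142, -0.    ]))]
scene lid_handle []
scene lid_hinge [(0.87, array([0.7669, 0.0221, 0.08  ]))]
scene prop_knob [(0.61, array([ 0.4954, -0.0473,  0.0619])), (0.51, array([ 0.3625, -0.2794, -0.0018]))]
scene prop_pivot [(0.75, array([0.5071, 0.0857, 0.0423]))]
scene prop_tip []
scene lid_slot [(0.84, array([0.5573, 0.0941, 0.0872]))]
top testbox [(0.66, array([0.6514, 0.0141, 0.0001]))]
top lid_handle [(0.75, array([ 0.515 , -0.1202,  0.085 ]))]
top lid_hinge [(0.65, array([0.7727, 0.0228, 0.0756]))]
top prop_knob [(0.71, array([ 0.4988, -0.0424,  0.0653])), (0.45, array([0.7705, 0.0247, 0.0796]))]
top prop_pivot [(0.64, array([ 0.3573, -0.2785,  0.0007])), (0.6, array([0.5093, 0.0862, 0.0437]))]
top prop_tip [(0.81, array([ 0.5322, -0.1479,  0.0458]))]
top lid_slot [(0.87, array([0.556 , 0.0982, 0.0906]))]
0.8
```

View pics/scene0.png

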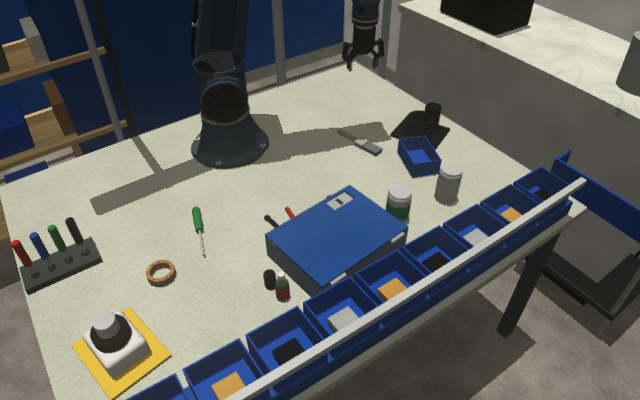

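View pics/top0.png

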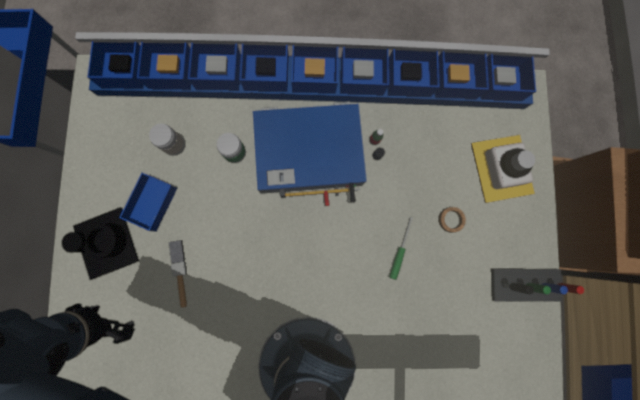

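The scene view shows the blue lid with its window near (340,202), the handle at (270,218) and the red knob at (290,213). The top view shows the lid window with a dark slot at about (281,177), the yellow rod at (320,191), the knob at (326,198) and the handle at (350,193).

```bash
cat >> h.py <<'E'
from scipy.optimize import least_squares
AX=np.array([-.853,0,.523]); UP=np.array([.523,0,.853])
PIV=np.array([-.135,.09,.045])
def handle(th): return np.array([.12-.269*np.cos(th)+.004*np.sin(th),-.115,.08+.269*np.sin(th)+.004*np.cos(th)])
def rod(p): return np.array([0,-np.cos(p),0])+UP*np.sin(p)
def knob(p): return PIV+.13*rod(p)+.032*AX
def tip(p,r=.236): return PIV+r*rod(p)
def plan(P0,R0,P1,R1,n,g=None):
    """n rows of equal steps from pose 0 to pose 1, tool-frame, rounded"""
    w=(R0.inv()*R1).as_rotvec()/n; Rc,P=R0,P0.copy(); rows=[]
    for i in range(n):
        d=Rc.inv().apply(P1-P)/(n-i)
        t=np.round(w/.12,2); s=np.round(d/.8,4); rows.append([t.tolist(),s.tolist()]+([g] if g is not None else []))
        P=P+Rc.apply(s*.8); Rc=Rc*R.from_rotvec(t*.12)
    return rows,P,Rc
E
python3 - <<'E'
from h import *
M=[((0,0,0),(.6543,.0142,0)),((0,0,0),(.6514,.0141,0)),((.12,0,.08),(.7669,.0221,.08)),((.12,0,.08),(.7727,.0228,.0756)),
(handle(0),(.515,-.1202,.085)),(knob(0),(.4954,-.0473,.0619)),(knob(0),(.4988,-.0424,.0653)),(PIV,(.5071,.0857,.0423)),(PIV,(.5093,.0862,.0437)),
(tip(0),(.5322,-.1479,.0458)),((-.087,.09,.088),(.5573,.0941,.0872)),((-.087,.09,.088),(.556,.0982,.0906))]
A=np.array([m[0] for m in M]);B=np.array([m[1] for m in M])
f=lambda v:((R.from_rotvec([0,0,v[2]]).apply(A)[:,:2]+v[:2])-B[:,:2]).ravel()
r=least_squares(f,[.65,.014,0.05],loss='soft_l1',f_scale=.004); print(r.x); print(f(r.x).reshape(-1,2)*1000)
s=sense(); print(R.from_rotvec(s['tool_rot']).as_matrix()); print(optics.camera_params('wrist'))
Q=R.from_rotvec([0,0,r.x[2]]); b=np.r_[r.x[:2],0]
print(Q.apply(handle(0))+b,Q.apply(handle(1.2))+b,Q.apply(knob(0))+b,Q.apply(knob(1.571))+b)
E
```

```text
[0.6523 0.0118 0.1028]
[[-2.0396 -2.3789]
 [ 0.8604 -2.2789]
 [ 4.7266  2.0383]
 [-1.0734  1.3383]
 [ 0.8513  2.3347]
 [-0.4727  2.6738]
 [-3.8727 -2.2262]
 [ 1.6356  1.789 ]
 [-0.5644  1.289 ]
 [ 0.7593  0.6354]
 [-0.818  -1.6842]
 [ 0.482  -5.7842]]
[[-0.9338  0.3577 -0.    ]
 [ 0.3577  0.9338 -0.    ]
 [ 0.     -0.     -1.    ]]
{'fx': 296.572362310152, 'fy': 296.572362310152, 'cx': 321.0119343637615, 'cy': 198.80569257711466, 'k1': -0.0343957790508457, 'mount': array([[-0.0001, -0.9479, -0.3186,  0.0819],
       [ 1.    , -0.    , -0.0003, -0.0005],
       [ 0.0003, -0.3186,  0.9479, -0.1415],
       [ 0.    ,  0.    ,  0.    ,  1.    ]])}
[ 0.5159 -0.1179  0.084 ] [ 0.6902 -0.0999  0.3322] [ 0.4949 -0.0446  0.0617] [0.5492 0.0917 0.1726]
```

```bash
cat >> h.py <<'E'
BX=np.array([.6523,.0118,0]); BY=R.from_rotvec([0,0,.1028])
W=lambda p: BY.apply(p)+BX
def tool(a): return BY*R.from_matrix(np.array([[-np.cos(a),0,-np.sin(a)],[0,1,0],[np.sin(a),0,-np.cos(a)]]).T)
def now():
    s=sense(); return s['position'],R.from_rotvec(s['tool_rot'])
def show(rows):
    for i in range(0,len(rows),10): print(str(rows[i:i+10]).replace(' ',''))
E
python3 - <<'E'
from h import *
P,Q=now(); r,a,b=plan(P,Q,W([-.149,-.05,.2]),tool(0.15),20,40); show(r); print(a,b.as_matrix())
E
```

```text
[[[-0.01,-0.06,-0.19],[-0.0309,-0.023,0.002],40],[[-0.01,-0.06,-0.19],[-0.0304,-0.0237,0.0021],40],[[-0.01,-0.06,-0.19],[-0.0298,-0.0244,0.0023],40],[[-0.01,-0.06,-0.19],[-0.0292,-0.025,0.0025],40],[[-0.01,-0.06,-0.19],[-0.0286,-0.0257,0.0027],40],[[-0.01,-0.06,-0.19],[-0.028,-0.0263,0.0029],40],[[-0.01,-0.06,-0.19],[-0.0274,-0.027,0.003],40],[[-0.01,-0.06,-0.19],[-0.0267,-0.0276,0.0032],40],[[-0.01,-0.06,-0.19],[-0.0261,-0.0282,0.0034],40],[[-0.01,-0.06,-0.19],[-0.0254,-0.0288,0.0035],40]]
[[[-0.01,-0.06,-0.19],[-0.0247,-0.0294,0.0037],40],[[-0.01,-0.06,-0.19],[-0.024,-0.0299,0.0038],40],[[-0.01,-0.06,-0.19],[-0.0233,-0.0305,0.0039],40],[[-0.01,-0.06,-0.19],[-0.0226,-0.031,0.0041],40],[[-0.01,-0.06,-0.19],[-0.0218,-0.0315,0.0042],40],[[-0.01,-0.06,-0.19],[-0.0211,-0.032,0.0043],40],[[-0.01,-0.06,-0.19],[-0.0203,-0.0325,0.0044],40],[[-0.01,-0.06,-0.19],[-0.0195,-0.0329,0.0045],40],[[-0.01,-0.06,-0.19],[-0.0187,-0.0334,0.0046],40],[[-0.01,-0.06,-0.19],[-0.018,-0.0338,0.0046],40]]
[ 0.5092 -0.0532  0.2   ] [[-0.9854 -0.0902  0.1441]
 [-0.0906  0.9959  0.004 ]
 [-0.1439 -0.0091 -0.9895]]
```

Emit:
move_arm --targets '[[[-0.01, -0.06, -0.19], [-0.031, -0.023, 0.002], 40], [[-0.01, -0.06, -0.19], [-0.03, -0.024, 0.002], 40], [[-0.01, -0.06, -0.19], [-0.03, -0.024, 0.002], 40], [[-0.01, -0.06, -0.19], [-0.029, -0.025, 0.0025], 40], [[-0.01, -0.06, -0.19], [-0.029, -0.026, 0.003], 40], [[-0.01, -0.06, -0.19], [-0.028, -0.026, 0.003], 40], [[-0.01, -0.06, -0.19], [-0.027, -0.027, 0.003], 40], [[-0.01, -0.06, -0.19], [-0.027, -0.028, 0.003], 40], [[-0.01, -0.06, -0.19], [-0.026, -0.028, 0.003], 40], [[-0.01, -0.06, -0.19], [-0.025, -0.029, 0.0035], 40]]'

```text
t: 1.63
position: [0.3441, 0.2054, 0.2163]
tool_rot: [0.209, 3.061, -0.002]
ft_force: [0.6, -0.4, 0.1]
opening: 0.4
finger_force: 0.0
```

Emit:
move_arm --targets '[[[-0.01, -0.06, -0.19], [-0.025, -0.029, 0.004], 40], [[-0.01, -0.06, -0.19], [-0.024, -0.03, 0.004], 40], [[-0.01, -0.06, -0.19], [-0.023, -0.0305, 0.004], 40], [[-0.01, -0.06, -0.19], [-0.023, -0.031, 0.004], 40], [[-0.01, -0.06, -0.19], [-0.022, -0.0315, 0.004], 40], [[-0.01, -0.06, -0.19], [-0.021, -0.032, 0.004], 40], [[-0.01, -0.06, -0.19], [-0.02, -0.0325, 0.004], 40], [[-0.01, -0.06, -0.19], [-0.0195, -0.033, 0.0045], 40], [[-0.01, -0.06, -0.19], [-0.019, -0.033, 0.0045], 40], [[-0.01, -0.06, -0.19], [-0.018, -0.034, 0.0045], 40]]'

```text
t: 2.47
position: [0.5098, -0.0546, 0.2011]
tool_rot: [-0.138, 2.993, -0.004]
ft_force: [-0.3, 1.0, 0.5]
opening: 0.403
finger_force: 0.0
```

```bash
cat >> h.py <<'E'
def wcam(P,Q):
    c=optics.camera_params('wrist'); T=np.eye(4); T[:3,:3]=Q.as_matrix(); T[:3,3]=P
    return c,T@c['mount']
def px2w(u,v,z,P,Q):
    """pixel -> world point on plane of height z (wrist camera)"""
    c,T=wcam(P,Q); K=np.array([[c['fx'],0,c['cx']],[0,c['fy'],c['cy']],[0,0,1]])
    x=cv2.undistortPoints(np.array([[[u,v]]],float),K,np.array([c['k1'],0,0,0]))[0,0]
    d=T[:3,:3]@np.r_[x,1]; return T[:3,3]+d*(z-T[2,3])/d[2]
E
python3 - <<'E'
from h import *
P,Q=now(); im,d=optics.get_image('wrist'); cv2.imwrite('pics/w1.png',im); np.savez('w1.npz',P=P,q=Q.as_rotvec(),d=d,im=im)
print(P,Q.as_matrix())
for n in ("lid_handle","prop_knob","prop_pivot","lid_slot","prop_tip"):
    r=pinpoint(n,'wrist'); print(n,[(round(x["score"],2),np.round(x["location"],4),np.round(BY.inv().apply(np.array(x["location"])-BX),4)) for x in r[:2]])
print(sense()['t'])
E
```

```text
[ 0.5098 -0.0546  0.2011] [[-0.9852 -0.0911  0.1449]
 [-0.0915  0.9958  0.004 ]
 [-0.1447 -0.0094 -0.9894]]
lid_handle [(0.87, array([ 0.5174, -0.1179,  0.0861]), array([-0.1475, -0.1152,  0.0861]))]
prop_knob [(0.74, array([ 0.4961, -0.0421,  0.0616]), array([-0.1609, -0.0376,  0.0616])), (0.35, array([0.6548, 0.0117, 0.002 ]), array([ 0.0025, -0.0004,  0.002 ]))]
prop_pivot [(0.56, array([0.5087, 0.0829, 0.0444]), array([-0.1355,  0.0855,  0.0444]))]
lid_slot [(0.6, array([0.557 , 0.0888, 0.0854]), array([-0.0869,  0.0864,  0.0854]))]
prop_tip [(0.63, array([ 0.5356, -0.1481,  0.0462]), array([-0.1325, -0.1471,  0.0462]))]
2.7667
```

View pics/w1.png

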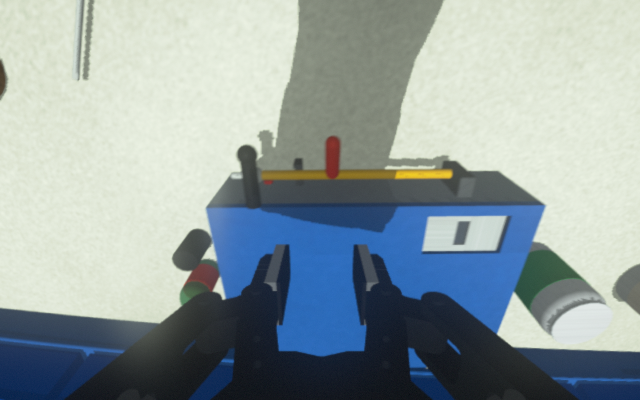

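The wrist view has the black handle at (249,175), the red knob at (333,155), the rod pivot at about (458,175), and the lid window at (423–505, 215–252) with the slot at (461,233).

```bash
python3 - <<'E'
from h import *
z=np.load('w1.npz'); P=z['P'];Q=R.from_rotvec(z['q']); im=z['im']
B=lambda u,v,h:BY.inv().apply(px2w(u,v,h,P,Q)-BX)
g=cv2.cvtColor(im,cv2.COLOR_BGR2GRAY)[205:260,410:520]
print(g[28,::2]); m=(g[14:44,30:75]<90).astype(np.uint8); n,l,st,ce=cv2.connectedComponentsWithStats(m); print(st,ce+[440,219])
for u,v in((461,233),): print('slot',B(u,v,.082))
for u,v in((428,216),(510,216),(423,250),(502,252)): print('win',B(u,v,.088))
for u,v in((208,207),(545,205)): print('corner',B(u,v,.088))
P,Q=now(); 
H=handle(0)
t=tool(0.15); tgt=W(H)+t.apply([0,0,.019-.004]); r,a,b=plan(P,Q,tgt,t,10,40); show(r); print(a)
E
```

```text
[102 104 103 106 106 108 106 135 201 215 215 215 215 215 215 214 215 215
 215 215 215 215 199 128  99  98  99  97 125 196 212 211 213 215 214 218
 215 214 216 214 213 213 215 210 210 179  92  72  96 109 110 109 111 111
 111]
[[   0    0   45   30 1350]] [[462.  233.5]]
slot [-0.0859  0.0857  0.082 ]
win [-0.1093  0.0471  0.088 ]
win [-0.1086  0.1256  0.088 ]
win [-0.07    0.0482  0.088 ]
win [-0.0665  0.1292  0.088 ]
corner [-0.1204 -0.1588  0.088 ]
corner [-0.1202  0.1558  0.088 ]
[[[-0.01,-0.0,-0.01],[0.002,-0.0081,0.0164],40],[[-0.01,-0.0,-0.01],[0.002,-0.0081,0.0164],40],[[-0.01,-0.0,-0.01],[0.002,-0.0081,0.0164],40],[[-0.01,-0.0,-0.01],[0.002,-0.0081,0.0164],40],[[-0.01,-0.0,-0.01],[0.002,-0.0081,0.0164],40],[[-0.01,-0.0,-0.01],[0.002,-0.0082,0.0164],40],[[-0.01,-0.0,-0.01],[0.002,-0.0082,0.0164],40],[[-0.01,-0.0,-0.01],[0.002,-0.0082,0.0164],40],[[-0.01,-0.0,-0.01],[0.002,-0.0082,0.0164],40],[[-0.01,-0.0,-0.01],[0.002,-0.0082,0.0164],40]]
[ 0.5181 -0.1176  0.0692]
```

Emit:
move_arm --targets '[[[0, 0, 0], [0.002, -0.008, 0.016], 40], [[0, 0, 0], [0.002, -0.008, 0.016], 40], [[0, 0, 0], [0.002, -0.008, 0.016], 40], [[0, 0, 0], [0.002, -0.008, 0.0165], 40], [[0, 0, 0], [0.002, -0.008, 0.0165], 40], [[0, 0, 0], [0.002, -0.0082, 0.0165], 40], [[0, 0, 0], [0.002, -0.0082, 0.0165], 40], [[0, 0, 0], [0.002, -0.0082, 0.0165], 40], [[0, 0, 0], [0.002, -0.0082, 0.0165], 40], [[0, 0, 0], [0.002, -0.0082, 0.0165], 40]]'

```text
t: 3.6
position: [0.518, -0.1176, 0.0696]
tool_rot: [-0.138, 2.993, -0.004]
ft_force: [0.4, 0.0, 0.1]
opening: 0.4
finger_force: 0.0
```

Emit:
move_arm --targets '[[[0, 0, 0], [0, 0, 0], 30], [[0, 0, 0], [0, 0, 0], 10], [[0, 0, 0], [0, 0, 0], 0], [[0, 0, 0], [0, 0, 0], 0], [[0, 0, 0], [0, 0, 0], 0], [[0, 0, 0], [0, 0, 0], 0], [[0, 0, 0], [0, 0, 0], 0], [[0, 0, 0], [0, 0, 0], 0], [[0, 0, 0], [0, 0, 0], 0], [[0, 0, 0], [0, 0, 0], 0]]'

```text
t: 4.43
position: [0.5176, -0.1186, 0.0706]
tool_rot: [-0.136, 2.994, -0.007]
ft_force: [-4.0, -7.8, -4.9]
opening: 0.138
finger_force: 58.4
```

```bash
cat >> h.py <<'E'
def path(P,Q,poses,g):
    rows=[]
    for (p,q) in poses:
        r,P,Q=plan(P,Q,p,q,1,g); rows+=r
    return rows,P,Q
E
python3 - <<'E'
from h import *
P,Q=now(); s=sense(); print(P-W(handle(0)),s['q'],s['t'])
off=Q.inv().apply(W(handle(0))-P); print('handle in tool',off)
# lid 0 -> 1.2 in 40 rows, tilt .15 -> -.4
ps=[]
for i in range(1,41):
    th=1.2*i/40; q=tool(.15-.55*i/40); ps.append((W(handle(th))-q.apply(off),q))
r,a,b=path(P,Q,ps,0); show(r); print(a)
E
```

```text
[ 0.0017 -0.0007 -0.0134] [-0.2473  0.2476 -0.426   0.758   0.0372 -0.3358] 4.4333
handle in tool [-0.0003  0.0007 -0.0135]
[[[-0.11,0.06,-0.09],[-0.0016,0.0001,-0.0099],0],[[0.0,0.12,-0.0],[-0.0018,0.0,-0.0099],0],[[0.0,0.11,-0.0],[-0.0019,0.0,-0.0099],0],[[0.0,0.12,-0.0],[-0.002,0.0,-0.0098],0],[[0.0,0.11,-0.0],[-0.0022,0.0,-0.0098],0],[[0.0,0.11,-0.0],[-0.0024,0.0,-0.0098],0],[[0.0,0.12,0.0],[-0.0025,0.0,-0.0097],0],[[0.0,0.11,0.0],[-0.0027,0.0,-0.0097],0],[[0.0,0.12,0.0],[-0.0029,0.0,-0.0096],0],[[0.0,0.11,0.0],[-0.003,0.0001,-0.0095],0]]
[[[0.0,0.12,0.0],[-0.0031,-0.0,-0.0095],0],[[0.0,0.11,0.0],[-0.0033,-0.0,-0.0095],0],[[0.0,0.12,0.0],[-0.0035,-0.0,-0.0094],0],[[0.0,0.11,0.0],[-0.0036,-0.0,-0.0093],0],[[0.0,0.12,0.0],[-0.0038,-0.0,-0.0093],0],[[0.0,0.11,0.0],[-0.0039,-0.0,-0.0092],0],[[0.0,0.11,0.0],[-0.004,-0.0,-0.0091],0],[[0.0,0.12,0.0],[-0.0043,-0.0,-0.0091],0],[[0.0,0.11,0.0],[-0.0043,-0.0,-0.009],0],[[0.0,0.12,0.0],[-0.0045,0.0,-0.0089],0]]
[[[0.0,0.11,0.0],[-0.0047,0.0,-0.0088],0],[[0.0,0.12,0.0],[-0.0048,0.0,-0.0088],0],[[0.0,0.11,0.0],[-0.0049,0.0,-0.0087],0],[[0.0,0.12,0.0],[-0.0051,0.0,-0.0085],0],[[0.0,0.11,0.0],[-0.0052,0.0,-0.0085],0],[[0.0,0.12,0.0],[-0.0053,0.0,-0.0084],0],[[0.0,0.11,0.0],[-0.0055,0.0,-0.0084],0],[[0.0,0.12,0.0],[-0.0056,0.0,-0.0082],0],[[0.0,0.11,0.0],[-0.0058,0.0,-0.0081],0],[[0.0,0.11,0.0],[-0.0059,0.0,-0.0081],0]]
[[[0.0,0.12,0.0],[-0.006,0.0,-0.0079],0],[[0.0,0.11,0.0],[-0.0061,0.0,-0.0078],0],[[0.0,0.12,0.0],[-0.0063,0.0001,-0.0077],0],[[0.0,0.11,0.0],[-0.0064,-0.0,-0.0077],0],[[0.0,0.12,0.0],[-0.0065,-0.0,-0.0075],0],[[0.0,0.11,0.0],[-0.0066,-0.0,-0.0074],0],[[0.0,0.12,0.0],[-0.0068,-0.0,-0.0072],0],[[0.0,0.11,0.0],[-0.0068,-0.0,-0.0072],0],[[0.0,0.12,0.0],[-0.007,-0.0,-0.0071],0],[[0.0,0.11,0.0],[-0.0071,-0.0,-0.0069],0]]
[ 0.6848 -0.1011  0.3199]
```

Emit:
move_arm --targets '[[[0, 0.06, 0], [-0.0016, 0, -0.0099], 0], [[0, 0.12, 0], [-0.0018, 0, -0.0099], 0], [[0, 0.11, 0], [-0.0019, 0, -0.0099], 0], [[0, 0.12, 0], [-0.002, 0, -0.0098], 0], [[0, 0.11, 0], [-0.0022, 0, -0.0098], 0], [[0, 0.11, 0], [-0.0024, 0, -0.0098], 0], [[0, 0.12, 0], [-0.0025, 0, -0.0097], 0], [[0, 0.11, 0], [-0.0027, 0, -0.0097], 0], [[0, 0.12, 0], [-0.0029, 0, -0.0096], 0], [[0, 0.11, 0], [-0.003, 0, -0.0095], 0]]'

```text
t: 5.27
position: [0.5299, -0.1171, 0.1498]
tool_rot: [-0.142, 3.124, -0.017]
ft_force: [9.9, -12.3, -20.9]
opening: 0.139
finger_force: 58.3
```

Emit:
move_arm --targets '[[[0, 0.12, 0], [-0.0031, 0, -0.0095], 0], [[0, 0.11, 0], [-0.0033, 0, -0.0095], 0], [[0, 0.12, 0], [-0.0035, 0, -0.0094], 0], [[0, 0.11, 0], [-0.0036, 0, -0.0093], 0], [[0, 0.12, 0], [-0.0038, 0, -0.0093], 0], [[0, 0.11, 0], [-0.0039, 0, -0.0092], 0], [[0, 0.11, 0], [-0.004, 0, -0.0091], 0], [[0, 0.12, 0], [-0.0043, 0, -0.0091], 0], [[0, 0.11, 0], [-0.0043, 0, -0.009], 0], [[0, 0.12, 0], [-0.0045, 0, -0.0089], 0]]'

```text
t: 6.1
position: [0.5637, -0.1135, 0.2212]
tool_rot: [0.136, -3.014, 0.026]
ft_force: [9.8, -13.9, -25.6]
opening: 0.134
finger_force: 58.6
```

```bash
python3 - <<'E'
from h import *
P,Q=now(); s=sense(); print(P,s['q'],s['ft_force'],s['joint_efforts'])
off=np.array([-.0003,.0007,-.0135]); h=BY.inv().apply(P+Q.apply(off)-BX); print(h, np.hypot(h[0]-.12,h[2]-.08), np.arctan2(h[2]-.08,.12-h[0]))
E
```

```text
[ 0.5637 -0.1135  0.2212] [-0.1745  0.4924  0.3284  1.5247 -0.044  -0.2619] [  9.832  -13.8962 -25.6184] [   6.0836 -110.8801   47.1803    4.8346    3.1568    0.0132]
[-0.099  -0.1147  0.2345] 0.2680481408815851 0.6143789618920992
```

Emit:
move_arm --targets '[[[0, 0.11, 0], [-0.0047, -0.0002, -0.0088], 0], [[0, 0.12, 0], [-0.0048, -0.0002, -0.0088], 0], [[0, 0.11, 0], [-0.0049, -0.0002, -0.0087], 0], [[0, 0.12, 0], [-0.0051, -0.0002, -0.0085], 0], [[0, 0.11, 0], [-0.0052, 0, -0.0085], 0], [[0, 0.12, 0], [-0.0053, 0, -0.0084], 0], [[0, 0.11, 0], [-0.0055, 0, -0.0084], 0], [[0, 0.12, 0], [-0.0056, 0, -0.0082], 0], [[0, 0.11, 0], [-0.0058, 0, -0.0081], 0], [[0, 0.11, 0], [-0.0059, 0, -0.0081], 0]]'

```text
t: 6.93
position: [0.6142, -0.1085, 0.2748]
tool_rot: [0.13, -2.885, 0.037]
ft_force: [-30.6, -10.3, 14.2]
opening: 0.13
finger_force: 60.8
```

```bash
cat > st.py <<'E'
from h import *
P,Q=now(); s=sense(); print(P,s['q'],s['ft_force'])
off=np.array([-.0003,.0007,-.0135]); h=BY.inv().apply(P+Q.apply(off)-BX); print(h, np.hypot(h[0]-.12,h[2]-.08), np.arctan2(h[2]-.08,.12-h[0]))
E
python3 st.py
```

```text
[ 0.6142 -0.1085  0.2748] [-0.139   0.8488  1.0705  2.0373 -0.0709 -0.2202] [-30.5747 -10.3459  14.1791]
[-0.0465 -0.1149  0.2878] 0.26629558133480524 0.8953493329924592
```

```bash
cat >> h.py <<'E'
S=[([.213,-.035,1.323],.5001,.231),([.2476,-.426,.758],np.hypot(.5176,-.1186),.0706),([.4924,.3284,1.5247],np.hypot(.5637,-.1135),.2212),([.8488,1.0705,2.0373],np.hypot(.6142,-.1085),.2748)]
def fk(v,q):
    f2=q[0]-q[1]; f3=f2+q[2]
    return np.array([v[0]+v[1]*np.sin(q[0])+v[2]*np.cos(f2)+v[3]*np.cos(f3), v[4]+v[1]*np.cos(q[0])-v[2]*np.sin(f2)-v[3]*np.sin(f3)])
KV=least_squares(lambda v:np.concatenate([fk(v,q)-[r,z] for q,r,z in S]),[0,.3,.3,.2,.2])
def ik(r,z,a,q0=(.8,.5,1.5)):
    f=least_squares(lambda q:np.r_[fk(KV.x,q)-[r,z],.3*(q[0]-q[1]+q[2]-np.pi/2+a)],q0); return f.x,np.linalg.norm(f.fun)
E
python3 - <<'E'
from h import *
print(KV.x,KV.cost,KV.fun)
off=np.array([-.0003,.0007,-.0135])
for th in(.9,1.0,1.1,1.2):
  for a in(-.2,-.1,0,.1,.2,.4):
    p=W(handle(th))-tool(a).apply(off); q,e=ik(np.hypot(p[0],p[1]),p[2],a); print(th,a,q,round(e,4))
E
```

```text
[-0.0183  0.5288  0.4207  0.6643  0.4803] 4.39838412465637e-05 [ 0.001  -0.0015  0.0012  0.002  -0.0065 -0.0034  0.0042  0.0029]
0.9 -0.2 [0.7525 0.9074 1.9256] 0.0
0.9 -0.1 [0.5861 0.6337 1.7184] 0.0
0.9 0 [0.4441 0.4115 1.5382] 0.0
0.9 0.1 [0.3155 0.215  1.3703] 0.0
0.9 0.2 [0.1962 0.0341 1.2087] 0.0
0.9 0.4 [-0.0193 -0.2997  0.8904] 0.0
1.0 -0.2 [0.8378 1.1081 2.0412] 0.0
1.0 -0.1 [0.6418 0.7665 1.7955] 0.0
1.0 0 [0.4891 0.5184 1.6001] 0.0
1.0 0.1 [0.3549 0.3072 1.4232] 0.0
1.0 0.2 [0.2322 0.1166 1.2552] 0.0
1.0 0.4 [ 0.0132 -0.2295  0.928 ] 0.0
1.1 -0.2 [1.0416 1.5708 2.2981] 0.0006
1.1 -0.1 [0.7119 0.9241 1.8829] 0.0
1.1 0 [0.5421 0.6354 1.664 ] 0.0
1.1 0.1 [0.4001 0.4045 1.4752] 0.0
1.1 0.2 [0.2732 0.2017 1.2993] 0.0
1.1 0.4 [ 0.0503 -0.1592  0.9613] 0.0
1.2 -0.2 [1.0274 1.5708 2.2741] 0.014
1.2 -0.1 [0.8066 1.1298 1.994 ] 0.0
1.2 0 [0.6042 0.7655 1.7321] 0.0
1.2 0.1 [0.4512 0.5073 1.5269] 0.0
1.2 0.2 [0.3188 0.2893 1.3413] 0.0
1.2 0.4 [ 0.0912 -0.0889  0.9908] 0.0
```

```bash
python3 - <<'E'
from h import *
P,Q=now(); off=np.array([-.0003,.0007,-.0135]); ps=[]
for i in range(1,11):
    th=.895+.275*i/10; q=tool(-.25+.19*min(1,i/7)); ps.append((W(handle(th))-q.apply(off),q))
r,a,b=path(P,Q,ps,0); show(r); print(a)
E
```

```text
[[[-0.09,-0.26,-0.12],[-0.0065,0.0,-0.0132],0],[[-0.0,-0.23,0.0],[-0.0066,0.0,-0.0069],0],[[-0.0,-0.22,0.0],[-0.007,0.0,-0.0065],0],[[-0.0,-0.23,0.0],[-0.0073,0.0,-0.0062],0],[[-0.0,-0.23,0.0],[-0.0077,0.0,-0.0058],0],[[-0.0,-0.22,0.0],[-0.0079,-0.0,-0.0054],0],[[-0.0,-0.23,0.0],[-0.0083,-0.0,-0.005],0],[[-0.0,0.0,0.0],[-0.008,-0.0,-0.0045],0],[[-0.0,0.0,0.0],[-0.0082,-0.0,-0.0044],0],[[-0.0,0.0,0.0],[-0.0083,-0.0,-0.0041],0]]
[ 0.6817 -0.1015  0.3158]
```

Emit:
move_arm --targets '[[[0, -0.26, 0], [-0.0065, 0, -0.009], 0], [[0, -0.23, 0], [-0.0066, 0, -0.0075], 0], [[0, -0.22, 0], [-0.007, 0, -0.007], 0], [[0, -0.23, 0], [-0.0073, 0, -0.0068], 0], [[0, -0.23, 0], [-0.0077, 0, -0.0065], 0], [[0, -0.22, 0], [-0.0079, 0, -0.0058], 0], [[0, -0.23, 0], [-0.0083, 0, -0.005], 0], [[0, 0, 0], [-0.008, 0, -0.0045], 0], [[0, 0, 0], [-0.0082, 0, -0.0044], 0], [[0, 0, 0], [-0.0083, 0, -0.0041], 0]]'

```text
t: 7.77
position: [0.6782, -0.1006, 0.3156]
tool_rot: [0.14, -3.083, 0.021]
ft_force: [-79.9, 10.6, 2.2]
opening: -0.002
finger_force: 0.0
```

```bash
python3 st.py
```

```text
[ 0.6782 -0.1006  0.3156] [-0.1364  0.8852  1.2998  2.0373 -0.0236 -0.2264] [-79.8916  10.6238   2.1743]
[ 0.0153 -0.1136  0.329 ] 0.2701526726008617 1.1726899042338017
```

```bash
python3 - <<'E'
from h import *
im,d=optics.get_image('wrist'); im2,_=optics.get_image('scene'); cv2.imwrite('pics/w2.png',np.vstack([im[:, :],cv2.resize(im2[130:330,200:520],(640,400))])[:, :][::1]); s=sense(); print(s['t'],s['ft_force'],s['position'])
r=cv2.imread('pics/w2.png'); cv2.imwrite('pics/w2.png',cv2.resize(r,(480,600)))
print(pinpoint('lid_handle','scene'))
E
```

```text
7.8667 [-0.1821 -0.1269 -0.0819] [ 0.6805 -0.1008  0.3139]
[{'location': [0.6087, -0.1068, 0.2854], 'score': 0.6}]
```

View pics/w2.png

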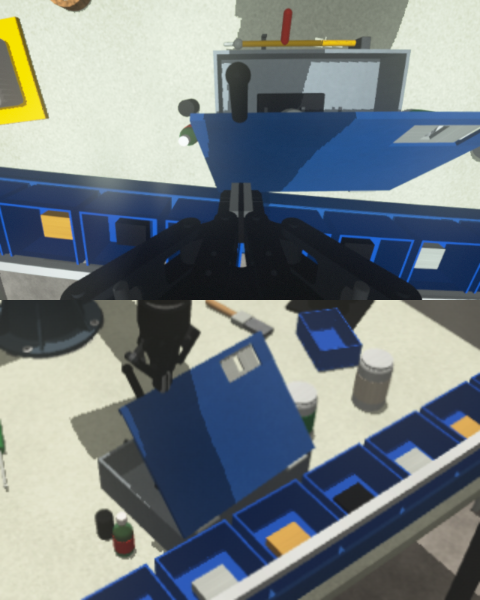

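The view shows the fingers slipped off the handle and passed over the lid. The handle is at about (238,90) and the lid has sunk to about 0.87 rad. The red knob, still parked, is at (286,25). I'll refit the kinematics before going round to the lid's underside.

```bash
python3 - <<'E'
from h import *
s=sense(); print(s['q'],s['position'],s['tool_rot'])
S2=S+[(s['q'][1:4],np.hypot(*s['position'][:2]),s['position'][2])]
def fk2(v,q,Lt):
    f2=q[0]-q[1]; f3=f2+q[2]
    return np.array([v[0]+v[1]*np.sin(q[0])+v[2]*np.cos(f2)+v[4]*np.sin(f2)+Lt*np.cos(f3), v[3]+v[1]*np.cos(q[0])-v[2]*np.sin(f2)+v[4]*np.cos(f2)-Lt*np.sin(f3)])
for Lt in(.2,.25,.3,.35,.4,.45,.5,.6):
  for fix in (0,1):
    f=least_squares(lambda v:np.concatenate([fk2(np.r_[0,v] if fix else v,q,Lt)-[r,z] for q,r,z in S2]),[.4,.4,.3,0] if fix else [0,.4,.4,.3,0]); print(Lt,fix,f.x,np.sqrt(np.mean(f.fun**2)),np.abs(f.fun).max())
E
```

```text
[-0.1364  0.8865  1.2972  2.0353 -0.0238 -0.2265] [ 0.6785 -0.1007  0.3139] [ 0.1399 -3.0811  0.0211]
0.2 0 [0.0592 0.4069 0.3548 0.0399 0.0805] 0.01404356860999115 0.029020708629210468
0.2 1 [ 0.4676  0.382  -0.0428  0.1181] 0.01518417861161409 0.031278343597251124
0.25 0 [0.0476 0.4224 0.3623 0.0798 0.0777] 0.011276873137293841 0.023297080975987372
0.25 1 [0.4712 0.3842 0.0133 0.108 ] 0.0121947939675734 0.025112019951202713
0.3 0 [0.036  0.4379 0.3699 0.1197 0.075 ] 0.008510389399126392 0.017573453366365177
0.3 1 [0.4748 0.3864 0.0694 0.0978] 0.009205608329605281 0.018945696524007904
0.35 0 [0.0244 0.4534 0.3774 0.1596 0.0722] 0.005744423314307574 0.011849825734942532
0.35 1 [0.4784 0.3886 0.1255 0.0877] 0.0062169087599062796 0.012779372987386295
0.4 0 [0.0128 0.4689 0.385  0.1995 0.0695] 0.0029804164511376377 0.0061261981035199975
0.4 1 [0.482  0.3908 0.1816 0.0776] 0.003230044789823782 0.006613049450764685
0.45 0 [0.0012 0.4844 0.3925 0.2394 0.0667] 0.0002831549920395457 0.00047162272786338555
0.45 1 [0.4856 0.393  0.2378 0.0674] 0.0003048428511605477 0.00046851399944103367
0.5 0 [-0.0105  0.4999  0.4     0.2793  0.064 ] 0.002567154610824176 0.005321057159325404
0.5 1 [0.4892 0.3952 0.2939 0.0573] 0.002762095941111883 0.005719597622478423
0.6 0 [-0.0337  0.531   0.4151  0.3591  0.0585] 0.0080962293350519 0.016768312422170695
0.6 1 [0.4964 0.3996 0.4061 0.0371] 0.008736771637682592 0.018052244695721642
```

```bash
cat >> h.py <<'E'
V=[.4856,.393,.2378,.0674]
def fk(q):
    f2=q[0]-q[1]; f3=f2+q[2]; c,s=np.cos,np.sin
    return np.array([V[0]*s(q[0])+V[1]*c(f2)+V[3]*s(f2)+.45*c(f3), V[2]+V[0]*c(q[0])-V[1]*s(f2)+V[3]*c(f2)-.45*s(f3)])
def ik(p,a):
    """planar joints 2-4 and error for world point p, tilt a, within limits"""
    best=None
    for g in((.3,-.3,1),(0,-.9,.3),(.7,.8,1.7)):
        f=least_squares(lambda q:np.r_[fk(q)-[np.hypot(p[0],p[1]),p[2]],.3*(q[0]-q[1]+q[2]-np.pi/2+a)],g,bounds=([-.74,-1.14,-2.1],[1.72,1.35,2.04]))
        e=np.linalg.norm(f.fun)
        if best is None or e<best[1]-1e-6: best=(f.x,e)
    return best
def under(th,r,d,y): return np.array([.12-r*np.cos(th)-d*np.sin(th),y,.08+r*np.sin(th)-d*np.cos(th)])
E
python3 - <<'E'
from h import *
def rep(n,p):
    print(n,W(p),[(round(a,1),round(ik(W(p),a)[1]*1000,1)) for a in np.arange(-.4,1.5,.1) if ik(W(p),a)[1]<.003][::1])
for th in(.6,.8,1.0,1.2,1.25): rep(('under',th),under(th,.215,.01,-.05))
for p in(0,.8,1.571): rep(('knob',p),knob(p))
for th in(1.1,1.2): rep(('handle',th),handle(th))
E
```

```text
('under', 0.6) [ 0.5947 -0.0444  0.1931] [(np.float64(-0.4), np.float64(0.0)), (np.float64(-0.3), np.float64(0.0)), (np.float64(-0.2), np.float64(0.0)), (np.float64(-0.1), np.float64(0.0)), (np.float64(-0.0), np.float64(0.0)), (np.float64(0.1), np.float64(0.0)), (np.float64(0.2), np.float64(0.0)), (np.float64(0.3), np.float64(0.0)), (np.float64(0.4), np.float64(0.0)), (np.float64(0.5), np.float64(0.0)), (np.float64(0.6), np.float64(0.0)), (np.float64(0.7), np.float64(0.0)), (np.float64(0.8), np.float64(0.0)), (np.float64(0.9), np.float64(0.0)), (np.float64(1.0), np.float64(0.0))]
('under', 0.8) [ 0.6207 -0.0417  0.2273] [(np.float64(-0.3), np.float64(0.0)), (np.float64(-0.2), np.float64(0.0)), (np.float64(-0.1), np.float64(0.0)), (np.float64(-0.0), np.float64(0.0)), (np.float64(0.1), np.float64(0.0)), (np.float64(0.2), np.float64(0.0)), (np.float64(0.3), np.float64(0.0)), (np.float64(0.4), np.float64(0.0)), (np.float64(0.5), np.float64(0.0)), (np.float64(0.6), np.float64(0.0)), (np.float64(0.7), np.float64(0.0)), (np.float64(0.8), np.float64(0.0)), (np.float64(0.9), np.float64(0.0)),
[... 3832 characters left out ...]
4(0.0)), (np.float64(1.2), np.float64(0.0)), (np.float64(1.3), np.float64(0.0)), (np.float64(1.4), np.float64(0.0))]
('handle', 1.2) [ 0.6902 -0.0999  0.3322] [(np.float64(-0.0), np.float64(0.4)), (np.float64(0.1), np.float64(0.0)), (np.float64(0.2), np.float64(0.0)), (np.float64(0.3), np.float64(0.0)), (np.float64(0.4), np.float64(0.0)), (np.float64(0.5), np.float64(0.0)), (np.float64(0.6), np.float64(0.0)), (np.float64(0.7), np.float64(0.0)), (np.float64(0.8), np.float64(0.0)), (np.float64(0.9), np.float64(0.0)), (np.float64(1.0), np.float64(0.0)), (np.float64(1.1), np.float64(0.0)), (np.float64(1.2), np.float64(0.0)), (np.float64(1.3), np.float64(0.0)), (np.float64(1.4), np.float64(0.0))]
```

```bash
python3 - <<'E'
from h import *
P,Q=now(); print(BY.inv().apply(P-BX))
wp=[([-.0,-.06,.37],.1,3),([-.13,-.04,.35],.4,4),([-.16,-.04,.22],.55,5),([-.145,-.04,.19],.65,2),([-.075,-.04,.185],.85,6)]
rows=[]
for p,a,n in wp:
    print(p,a,ik(W(p),a)); r,P,Q=plan(P,Q,W(p),tool(a),n,0); rows+=r
show(rows)
E
```

```text
[ 0.0145 -0.1146  0.3139]
[-0.0, -0.06, 0.37] 0.1 (array([0.5463, 0.8032, 1.7277]), np.float64(8.840534668341227e-09))
[-0.13, -0.04, 0.35] 0.4 (array([-0.0886, -0.1504,  1.1089]), np.float64(5.954718518619289e-10))
[-0.16, -0.04, 0.22] 0.55 (array([-0.2514, -0.6864,  0.5858]), np.float64(1.6180999415097814e-12))
[-0.145, -0.04, 0.19] 0.65 (array([-0.2582, -0.8384,  0.3406]), np.float64(3.4645282077352214e-08))
[-0.075, -0.04, 0.185] 0.85 (array([-0.1595, -0.9604, -0.0801]), np.float64(5.421178915099047e-12))
[[[-0.03,-0.44,-0.03],[0.0077,0.0224,-0.0232],0],[[-0.03,-0.44,-0.03],[0.0063,0.0225,-0.0235],0],[[-0.03,-0.44,-0.03],[0.005,0.0227,-0.0238],0],[[-0.0,-0.62,-0.0],[0.0411,0.0062,0.0021],0],[[-0.0,-0.62,-0.0],[0.0411,0.0062,-0.0009],0],[[-0.0,-0.62,-0.0],[0.0409,0.0062,-0.004],0],[[-0.0,-0.62,-0.0],[0.0405,0.0063,-0.007],0],[[-0.0,-0.25,-0.0],[0.0195,0.0,0.0271],0],[[-0.0,-0.25,-0.0],[0.0203,0.0,0.0264],0],[[-0.0,-0.25,-0.0],[0.0211,0.0,0.0258],0]]
[[[-0.0,-0.25,-0.0],[0.0219,0.0,0.0252],0],[[-0.0,-0.25,-0.0],[0.0226,0.0,0.0246],0],[[-0.0,-0.42,-0.0],[0.0018,0.0,0.0209],0],[[-0.0,-0.42,-0.0],[0.0028,0.0001,0.0207],0],[[-0.0,-0.28,-0.0],[-0.011,0.0,0.0096],0],[[-0.0,-0.28,-0.0],[-0.0107,0.0,0.01],0],[[-0.0,-0.28,-0.0],[-0.0103,0.0,0.0104],0],[[-0.0,-0.28,-0.0],[-0.0099,0.0,0.0107],0],[[-0.0,-0.28,-0.0],[-0.0096,0.0,0.011],0],[[-0.0,-0.28,-0.0],[-0.0092,0.0,0.0114],0]]
```

Emit:
move_arm --targets '[[[0, -0.26, 0], [0.005, 0.014, -0.014], 0], [[0, -0.26, 0], [0.004, 0.014, -0.014], 0], [[0, -0.26, 0], [0.004, 0.014, -0.014], 0], [[0, -0.26, 0], [0.004, 0.013, -0.014], 0], [[0, -0.26, 0], [0.003, 0.013, -0.014], 0], [[0, -0.31, 0], [0.0205, 0.003, 0.001], 0], [[0, -0.31, 0], [0.0205, 0.003, 0.0005], 0], [[0, -0.31, 0], [0.0205, 0.003, 0], 0], [[0, -0.31, 0], [0.0205, 0.003, -0.001], 0], [[0, -0.31, 0], [0.0205, 0.003, -0.0015], 0]]'

```text
t: 8.75
position: [0.5798, -0.0461, 0.3555]
tool_rot: [-0.133, 2.876, 0.002]
ft_force: [-0.3, -0.4, 0.6]
opening: -0.0
finger_force: 0.0
```

Emit:
move_arm --targets '[[[0, -0.31, 0], [0.0205, 0.003, -0.002], 0], [[0, -0.31, 0], [0.0205, 0.003, -0.003], 0], [[0, -0.31, 0], [0.0205, 0.003, -0.0035], 0], [[0, -0.25, 0], [0.0195, 0, 0.027], 0], [[0, -0.25, 0], [0.02, 0, 0.0265], 0], [[0, -0.25, 0], [0.021, 0, 0.026], 0], [[0, -0.25, 0], [0.022, 0, 0.025], 0], [[0, -0.25, 0], [0.0225, 0, 0.0245], 0], [[0, -0.42, 0], [0.002, 0, 0.021], 0], [[0, -0.42, 0], [0.003, 0, 0.021], 0]]'

```text
t: 9.58
position: [0.5121, -0.0468, 0.1862]
tool_rot: [-0.118, 2.514, 0.024]
ft_force: [1.6, -1.0, 0.5]
opening: -0.0
finger_force: 0.0
```

```bash
python3 - <<'E'
from h import *
s=sense(); P,Q=now(); print(s['t'],BY.inv().apply(P-BX),(BY.inv()*Q).apply([0,0,1]),s['q'])
im,d=optics.get_image('scene')
for c in('scene',):
    r=pinpoint('lid_handle',c)
    for x in r[:2]:
        h=BY.inv().apply(np.array(x['location'])-BX); print(x['score'],h,np.arctan2(h[2]-.08,.12-h[0]))
print(sense()['t'])
# contact th .70 -> 1.22
rows=[]
r,P,Q=plan(P,Q,W(under(.66,.215,.03,-.04)),tool(.85),6,0); rows+=r
for i in range(1,25):
    th=.66+.6*i/24; a=.85+.35*i/24; r,P,Q=plan(P,Q,W(under(th,.215,.010 if i>4 else .03-.005*i,-.04)),tool(a),1,0); rows+=r
show(rows)
E
```

```text
9.5833 [-0.1455 -0.0439  0.1862] [ 0.5848 -0.0157 -0.811 ] [-0.1835 -0.2316 -0.8113  0.3822  0.1507 -0.2301]
0.65 [-0.0843 -0.1155  0.2626] 0.7293862095423364
0.22 [-0.0241 -0.219  -0.0024] -0.5194478294312087
9.6833
[[[-0.02,-0.31,-0.0],[-0.0133,0.001,0.0091],0],[[-0.02,-0.31,-0.0],[-0.0129,0.001,0.0096],0],[[-0.02,-0.31,-0.0],[-0.0126,0.001,0.01],0],[[-0.02,-0.31,-0.0],[-0.0122,0.0009,0.0105],0],[[-0.02,-0.31,-0.0],[-0.0118,0.0009,0.0109],0],[[-0.02,-0.31,-0.0],[-0.0114,0.0009,0.0114],0],[[-0.02,-0.14,-0.01],[-0.0129,0.0,-0.0015],0],[[0.0,-0.12,-0.0],[-0.013,0.0,-0.0008],0],[[0.0,-0.12,-0.0],[-0.013,0.0,-0.0002],0],[[0.0,-0.12,-0.0],[-0.0129,0.0001,0.0005],0]]
[[[0.0,-0.12,-0.0],[-0.0067,-0.0,0.0005],0],[[0.0,-0.13,-0.0],[-0.0067,-0.0,0.0007],0],[[0.0,-0.12,-0.0],[-0.0067,-0.0,0.0009],0],[[0.0,-0.12,-0.0],[-0.0066,-0.0,0.0012],0],[[0.0,-0.12,-0.0],[-0.0066,-0.0,0.0015],0],[[0.0,-0.12,-0.0],[-0.0064,-0.0,0.0018],0],[[0.0,-0.12,-0.0],[-0.0065,-0.0,0.0019],0],[[0.0,-0.12,-0.0],[-0.0063,-0.0,0.0023],0],[[0.0,-0.13,-0.0],[-0.0063,-0.0,0.0025],0],[[0.0,-0.12,-0.0],[-0.0061,-0.0,0.0027],0]]
[[[0.0,-0.12,-0.0],[-0.006,-0.0,0.003],0],[[0.0,-0.12,-0.01],[-0.0059,-0.0,0.0032],0],[[0.0,-0.12,0.0],[-0.0058,-0.0,0.0035],0],[[0.0,-0.12,0.0],[-0.0056,-0.0,0.0037],0],[[0.0,-0.13,0.0],[-0.0055,-0.0,0.0038],0],[[0.0,-0.12,0.0],[-0.0053,-0.0,0.0042],0],[[0.0,-0.12,0.0],[-0.0052,-0.0,0.0043],0],[[0.0,-0.12,0.0],[-0.005,-0.0,0.0045],0],[[0.0,-0.12,0.0],[-0.0048,-0.0,0.0047],0],[[0.0,-0.12,0.0],[-0.0046,-0.0001,0.0049],0]]
```

Emit:
move_arm --targets '[[[0, -0.31, 0], [-0.0133, 0.001, 0.009], 0], [[0, -0.31, 0], [-0.013, 0.001, 0.0095], 0], [[0, -0.31, 0], [-0.0125, 0.001, 0.01], 0], [[0, -0.31, 0], [-0.012, 0.001, 0.0105], 0], [[0, -0.31, 0], [-0.012, 0.001, 0.011], 0], [[0, -0.31, 0], [-0.0115, 0.001, 0.0115], 0], [[0, -0.14, 0], [-0.013, 0, -0.0015], 0], [[0, -0.12, 0], [-0.013, 0, -0.001], 0], [[0, -0.12, 0], [-0.013, 0, 0], 0], [[0, -0.12, 0], [-0.013, 0, 0.0005], 0]]'

```text
t: 10.52
position: [0.614, -0.0328, 0.2193]
tool_rot: [-0.106, 2.241, 0.038]
ft_force: [-16.7, -2.5, -20.2]
opening: 0.002
finger_force: 12.9
```

Emit:
move_arm --targets '[[[0, -0.12, 0], [-0.0067, 0, 0.0005], 0], [[0, -0.13, 0], [-0.0067, 0, 0.0007], 0], [[0, -0.12, 0], [-0.0067, 0, 0.001], 0], [[0, -0.12, 0], [-0.0066, 0, 0.001], 0], [[0, -0.12, 0], [-0.0066, 0, 0.0015], 0], [[0, -0.12, 0], [-0.0065, 0, 0.002], 0], [[0, -0.12, 0], [-0.0065, 0, 0.002], 0], [[0, -0.12, 0], [-0.0063, 0, 0.0023], 0], [[0, -0.13, 0], [-0.0063, 0, 0.0025], 0], [[0, -0.12, 0], [-0.006, 0, 0.0027], 0]]'

```text
t: 11.35
position: [0.6567, -0.0289, 0.2583]
tool_rot: [-0.101, 2.087, 0.044]
ft_force: [-6.6, -0.6, -17.1]
opening: -0.002
finger_force: 7.5
```

```bash
cat > st2.py <<'E'
from h import *
s=sense(); P,Q=now(); b=BY.inv().apply(P-BX); print(s['t'],b,(BY.inv()*Q).apply([0,0,1]),s['q'],s['ft_force'])
print(np.hypot(.12-b[0],b[2]-.08),np.arctan2(b[2]-.08,.12-b[0]))
im,d=optics.get_image('scene')
for x in pinpoint('lid_handle','scene')[:2]:
    h=BY.inv().apply(np.array(x['location'])-BX); print(x['score'],h,np.arctan2(h[2]-.08,.12-h[0])-.015)
E
python3 st2.py
```

```text
11.35 [ 0.0002 -0.0409  0.2583] [ 0.8687 -0.0159 -0.4951] [-0.1348 -0.1042 -0.9235 -0.2908  0.1902 -0.1222] [ -6.5527  -0.5851 -17.1106]
0.21478953684073857 0.9793668672408765
```

Emit:
move_arm --targets '[[[0, -0.12, 0], [-0.006, 0, 0.003], 0], [[0, -0.12, 0], [-0.006, 0, 0.0032], 0], [[0, -0.12, 0], [-0.0058, 0, 0.0035], 0], [[0, -0.12, 0], [-0.0056, 0, 0.0037], 0], [[0, -0.13, 0], [-0.0055, 0, 0.0038], 0], [[0, -0.12, 0], [-0.0053, 0, 0.0042], 0], [[0, -0.12, 0], [-0.0052, 0, 0.0043], 0], [[0, -0.12, 0], [-0.005, 0, 0.0045], 0], [[0, -0.12, 0], [-0.0048, 0, 0.0047], 0], [[0, -0.12, 0], [-0.0046, 0, 0.005], 0]]'

```text
t: 12.28
position: [0.7045, -0.0242, 0.2836]
tool_rot: [-0.095, 1.941, 0.05]
ft_force: [-9.7, -1.0, -13.9]
opening: -0.003
finger_force: 7.1
```

```bash
python3 - <<'E'
from h import *
s=sense(); P,Q=now(); b=BY.inv().apply(P-BX); print(s['t'],b,(BY.inv()*Q).apply([0,0,1]),s['q'],s['ft_force'],'angle',np.arctan2(b[2]-.08,.12-b[0]))
K=knob(0)+np.array([0,.0015,0]); t=tool(.55); G=W(K)+t.apply([0,0,.019]); Pre=G-t.apply([0,0,.07])
wp=[(W([-.06,-.04,.24]),1.0,6),(Pre,.55,8),(G,.55,6)]
rows=[];q0=s['q'][1:4]
for p,a,n in wp:
    q,e=ik(p,a); print(p,a,q,round(e,5),(q-q0)/n,'lim .110 .139 .150'); q0=q; r,P,Q=plan(P,Q,p,tool(a),n,50); rows+=r
show(rows)
E
```

```text
12.2833 [ 0.0482 -0.0412  0.2836] [ 0.9315 -0.0151 -0.3635] [-0.1201  0.0009 -0.9432 -0.5648  0.1924 -0.0877] [ -9.746   -0.9543 -13.8701] angle 1.2318583001670398
[ 0.5967 -0.0341  0.24  ] 1.0 [-0.2243 -1.0032 -0.2081] 0.0 [-0.0375 -0.01    0.0595] lim .110 .139 .150
[ 0.4683 -0.0459  0.1052] 0.55 [-0.1939 -0.9647  0.25  ] 0.0 [0.0038 0.0048 0.0573] lim .110 .139 .150
[ 0.5047 -0.0421  0.0455] 0.55 [ 0.0044 -0.9954  0.021 ] 0.0 [ 0.033  -0.0051 -0.0382] lim .110 .139 .150
[[[-0.02,0.28,0.01],[0.0167,0.0001,-0.0177],50],[[-0.02,0.28,0.01],[0.0172,0.0001,-0.0171],50],[[-0.02,0.28,0.01],[0.0178,0.0001,-0.0165],50],[[-0.02,0.28,0.01],[0.0184,0.0001,-0.016],50],[[-0.02,0.28,0.01],[0.0189,0.0002,-0.0153],50],[[-0.02,0.28,0.01],[0.0194,0.0002,-0.0147],50],[[-0.0,0.47,-0.0],[0.0286,0.0001,-0.0055],50],[[-0.0,0.47,-0.0],[0.0289,0.0001,-0.0039],50],[[-0.0,0.47,-0.0],[0.0291,0.0001,-0.0022],50],[[-0.0,0.47,-0.0],[0.0291,0.0002,-0.0006],50]]
[[[-0.0,0.47,-0.0],[0.0291,0.0001,0.0011],50],[[-0.0,0.47,-0.0],[0.029,0.0002,0.0027],50],[[-0.0,0.47,-0.0],[0.0288,0.0001,0.0043],50],[[-0.0,0.47,-0.0],[0.0286,0.0002,0.0059],50],[[0.0,-0.01,-0.0],[-0.0001,-0.0,0.0146],50],[[0.0,-0.01,-0.0],[-0.0,-0.0,0.0146],50],[[0.0,-0.01,-0.0],[-0.0,-0.0,0.0146],50],[[0.0,-0.01,-0.0],[-0.0,-0.0,0.0146],50],[[0.0,-0.01,-0.0],[-0.0,-0.0,0.0146],50],[[0.0,-0.01,-0.0],[-0.0,-0.0001,0.0145],50]]
```

Emit:
move_arm --targets '[[[0, 0.28, 0], [0.0167, 0, -0.0177], 0], [[0, 0.28, 0], [0.017, 0, -0.017], 30], [[0, 0.28, 0], [0.018, 0, -0.0165], 50], [[0, 0.28, 0], [0.0185, 0, -0.016], 50], [[0, 0.28, 0], [0.019, 0, -0.0155], 50], [[0, 0.28, 0], [0.0195, 0, -0.0145], 50], [[0, 0.47, 0], [0.0286, 0, -0.0055], 50], [[0, 0.47, 0], [0.029, 0, -0.004], 50], [[0, 0.47, 0], [0.029, 0, -0.002], 50], [[0, 0.47, 0], [0.029, 0, -0.0005], 50]]'

```text
t: 13.12
position: [0.5349, -0.0417, 0.1764]
tool_rot: [-0.114, 2.362, 0.028]
ft_force: [-0.2, 0.2, 0.4]
opening: 0.497
finger_force: 0.0
```

Emit:
move_arm --targets '[[[0, 0.47, 0], [0.029, 0, 0.001], 50], [[0, 0.47, 0], [0.029, 0, 0.0025], 50], [[0, 0.47, 0], [0.029, 0, 0.0045], 50], [[0, 0.47, 0], [0.0285, 0, 0.006], 50], [[0, 0, 0], [0.0005, 0, 0.0124], 50], [[0, 0, 0], [0.0005, 0, 0.0124], 50], [[0, 0, 0], [0.0005, 0, 0.0124], 50], [[0, 0, 0], [0.0005, 0, 0.0124], 50], [[0, 0, 0], [0.0005, 0, 0.0124], 50], [[0, 0, 0], [0.0005, 0, 0.0124], 20]]'

```text
t: 13.95
position: [0.5017, -0.0463, 0.0562]
tool_rot: [-0.122, 2.585, 0.017]
ft_force: [-0.1, 0.3, -0.3]
opening: 0.376
finger_force: 0.0
```

```bash
python3 - <<'E'
from h import *
s=sense(); P,Q=now(); k=Q.inv().apply(W(knob(0)+[0,.0015,0])-P); print(s['t'],BY.inv().apply(P-BX),k,(BY.inv()*Q).as_matrix(),s['ft_force'])
E
```

```text
13.95 [-0.1558 -0.0423  0.0562] [ 0.0026  0.0036 -0.0082] [[-0.8504  0.012   0.5261]
 [ 0.0034  0.9998 -0.0173]
 [-0.5262 -0.0129 -0.8503]] [-0.0579  0.337  -0.3243]
```

```bash
python3 - <<'E'
from h import *
P,Q=now(); Q0=Q
P=P+Q.apply([0,.004,.004]); kt=Q.inv().apply(W(knob(0)+[0,.0015,0])-P); rows=[]; print(kt)
ps=np.r_[.05,.12,.21,.31,.41,.52,.63,.74,.85,.96,1.07,1.17,1.27,1.36,1.44,1.49,1.52]
for i,p in enumerate(ps):
    a=.555+.15*min(1,(i+1)/14); q=tool(a) ; q=Q0*R.from_rotvec([0,-(a-.555),0]); r,P,Q=plan(P,Q,W(knob(p)+[0,.0015,0])-q.apply(kt),q,1,0); rows+=r
show(rows); print(P,Q.as_matrix())
for p in (.8,1.52): print(ik(W(knob(p))+.015*np.array([.5,0,-.8]),.7))
E
```

```text
[ 0.0026 -0.0004 -0.0122]
[[[0.0,-0.09,-0.0],[-0.0074,0.0002,-0.0037],0],[[0.0,-0.09,-0.0],[-0.0104,0.0009,-0.005],0],[[-0.0,-0.09,0.0],[-0.0131,0.0023,-0.0063],0],[[-0.0,-0.09,0.0],[-0.0144,0.0041,-0.0067],0],[[-0.0,-0.09,-0.0],[-0.0141,0.0057,-0.0064],0],[[-0.0,-0.09,-0.0],[-0.0147,0.0079,-0.0066],0],[[-0.0,-0.08,-0.0],[-0.014,0.0096,-0.0061],0],[[-0.0,-0.09,-0.0],[-0.0129,0.0113,-0.0055],0],[[-0.0,-0.09,-0.0],[-0.0118,0.0127,-0.0049],0],[[-0.0,-0.09,0.0],[-0.0104,0.014,-0.0043],0]]
[[[-0.0,-0.09,-0.0],[-0.009,0.0151,-0.0036],0],[[-0.0,-0.09,0.0],[-0.0068,0.0146,-0.0028],0],[[-0.0,-0.09,0.0],[-0.0054,0.0152,-0.0021],0],[[0.0,-0.09,0.0],[-0.0036,0.0141,-0.0015],0],[[0.0,-0.0,0.0],[-0.0021,0.0128,-0.0009],0],[[0.0,-0.0,0.0],[-0.0008,0.0081,-0.0004],0],[[0.0,-0.0,0.0],[-0.0003,0.0049,-0.0002],0]]
[0.5595 0.0878 0.1648] [[-0.7583 -0.0907  0.6456]
 [-0.0774  0.9958  0.0489]
 [-0.6473 -0.0129 -0.7621]]
(array([-0.1161, -0.9529,  0.034 ]), np.float64(1.3400727678187541e-08))
(array([-0.1282, -0.8668,  0.1322]), np.float64(8.647206709019726e-15))
```

Emit:
move_arm --targets '[[[0, 0, 0], [0, 0.005, 0.005], 10], [[0, 0, 0], [0, 0, 0], 0], [[0, 0, 0], [0, 0, 0], 0], [[0, 0, 0], [0, 0, 0], 0], [[0, 0, 0], [0, 0, 0], 0], [[0, 0, 0], [0, 0, 0], 0], [[0, -0.09, 0], [-0.0074, 0, -0.0037], 0], [[0, -0.09, 0], [-0.0104, 0.001, -0.005], 0], [[0, -0.09, 0], [-0.013, 0.0023, -0.0063], 0], [[0, -0.09, 0], [-0.0144, 0.004, -0.0067], 0]]'

```text
t: 14.78
position: [0.5242, -0.0364, 0.088]
tool_rot: [-0.116, 2.541, 0.012]
ft_force: [9.2, -19.3, -1.1]
opening: 0.137
finger_force: 58.4
```

```bash
python3 - <<'E'
from h import *
s=sense();P,Q=now(); print(s['t'],s['opening'],s['finger_force'],s['ft_force']); print(BY.inv().apply(P+Q.apply([.0026,-.0004,-.0122])-BX),knob(.31))
E
```

```text
14.7833 0.13662529643082105 58.4334933757782 [  9.2153 -19.3023  -1.0805]
[-0.1414 -0.0349  0.0966] [-0.1416 -0.0338  0.0956]
```

Emit:
move_arm --targets '[[[0, -0.09, 0], [-0.014, 0.0057, -0.0064], 0], [[0, -0.09, 0], [-0.0147, 0.008, -0.0066], 0], [[0, -0.08, 0], [-0.014, 0.0096, -0.006], 0], [[0, -0.09, 0], [-0.013, 0.0113, -0.0055], 0], [[0, -0.09, 0], [-0.0118, 0.0127, -0.005], 0], [[0, -0.09, 0], [-0.0104, 0.014, -0.0043], 0], [[0, -0.09, 0], [-0.009, 0.015, -0.0036], 0], [[0, -0.09, 0], [-0.007, 0.0146, -0.0028], 0], [[0, -0.09, 0], [-0.0054, 0.015, -0.002], 0], [[0, -0.09, 0], [-0.0036, 0.014, -0.0015], 0]]'

```text
t: 15.62
position: [0.5637, 0.068, 0.168]
tool_rot: [-0.113, 2.426, 0.026]
ft_force: [14.8, -6.6, 13.3]
opening: 0.138
finger_force: 59.8
```

```bash
python3 - <<'E'
from h import *
s=sense();P,Q=now(); print(s['t'],s['opening'],s['finger_force'],s['ft_force']); k=BY.inv().apply(P+Q.apply([.0026,-.0004,-.0122])-BX); print(k,knob(1.36),knob(1.52)-k,(BY.inv()*Q).as_matrix())
im,d=optics.get_image('scene')
for x in pinpoint('lid_handle','scene')[:2]:
    h=BY.inv().apply(np.array(x['location'])-BX); print(x['score'],h,np.arctan2(h[2]-.08,.12-h[0])-.015)
E
```

```text
15.6167 0.13835231896613331 59.787864089012146 [14.7588 -6.574  13.2611]
[-0.0923  0.0648  0.1755] [-0.0958  0.0628  0.1702] [-0.0021  0.0186 -0.003 ] [[-0.7562  0.0138  0.6542]
 [ 0.0029  0.9998 -0.0177]
 [-0.6543 -0.0115 -0.7561]]
0.77 [ 0.0102 -0.113   0.3275] 1.1380906231836108
```

Emit:
move_arm --targets '[[[0, 0, 0], [0.0012, 0.007, 0], 0], [[0, 0, 0], [0.0012, 0.006, 0], 0], [[0, 0, 0], [0.0011, 0.006, 0.0004], 0], [[0, 0, 0], [0.001, 0.004, 0.0003], 0], [[0, 0, 0], [0, 0, 0], 0], [[0, 0, 0], [0, 0, 0], 0], [[0, 0, 0], [0, 0, 0], 0], [[0, 0, 0], [0, 0, 0], 0], [[0, 0, 0], [0, 0, 0], 0], [[0, 0, 0], [0, 0, 0], 0]]'

```text
t: 16.55
position: [0.5624, 0.0868, 0.1686]
tool_rot: [-0.113, 2.419, 0.03]
ft_force: [14.5, -1.1, 34.5]
opening: 0.139
finger_force: 69.2
```

```bash
cat > st3.py <<'E'
from h import *
import sys
s=sense();P,Q=now(); print(s['t'],s['opening'],s['finger_force'],s['ft_force']); k=BY.inv().apply(P+Q.apply([.0026,-.0004,-.0122])-BX); print(k,'p',1.571+np.arcsin((k[1]-.09)/.13))
im,d=optics.get_image('scene')
for n in('lid_handle','prop_tip','prop_knob','lid_slot'):
  for x in pinpoint(n,'scene')[:1]:
    h=BY.inv().apply(np.array(x['location'])-BX); print(n,x['score'],h,np.arctan2(h[2]-.08,.12-h[0])-.015)
print(tip(1.52),tip(1.571))
if len(sys.argv)>1:
    im2,_=optics.get_image('wrist'); cv2.imwrite(sys.argv[1],np.vstack([cv2.resize(im2,(480,300)),cv2.resize(im[150:310,240:496],(480,300))]))
E
python3 st3.py pics/c1.png
```

```text
16.55 0.13861373781323386 69.2490541934967 [14.5153 -1.0946 34.4757]
[-0.0917  0.0837  0.1761] p 1.5222572997657278
lid_handle 0.73 [ 0.0025 -0.1155  0.3268] 1.1113380599939957
lid_slot 0.58 [0.0356 0.0921 0.2695] 1.1369753035616095
[-0.0117  0.078   0.246 ] [-0.0116  0.09    0.2463]
```

View pics/c1.png

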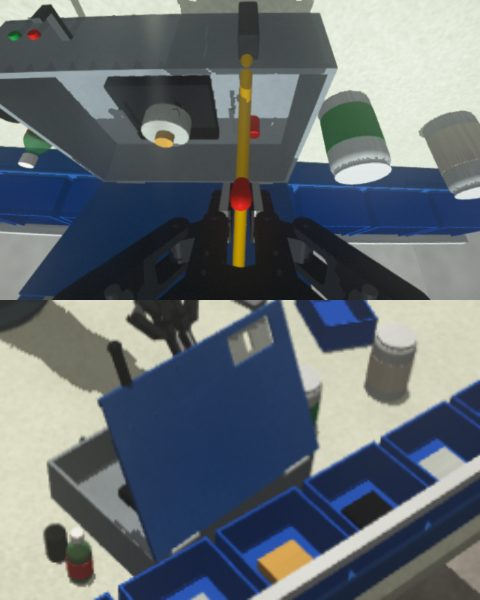

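The wrist view (top half) shows the rod upright in the fingers, with the red knob at (241,195) and the pivot at (248,30). Below, the lid is still wide open. I'll ease the downward force on the knob and wait for the lid.

Emit:
move_arm --targets '[[[0, 0, 0], [-0.0023, 0, -0.0012], 0], [[0, 0, 0], [-0.0023, 0, -0.0013], 0], [[0, 0, 0], [0, 0, 0], 0], [[0, 0, 0], [0, 0, 0], 0], [[0, 0, 0], [0, 0, 0], 0], [[0, 0, 0], [0, 0, 0], 0], [[0, 0, 0], [0, 0, 0], 0], [[0, 0, 0], [0, 0, 0], 0], [[0, 0, 0], [0, 0, 0], 0], [[0, 0, 0], [0, 0, 0], 0]]'

```text
t: 17.68
position: [0.5619, 0.0867, 0.169]
tool_rot: [-0.114, 2.425, 0.029]
ft_force: [36.1, 2.4, -0.1]
opening: 0.137
finger_force: 64.2
```

Emit:
move_arm --targets '[[[0, 0, 0], [0, 0, 0], 0], [[0, 0, 0], [0, 0, 0], 0], [[0, 0, 0], [0, 0, 0], 0], [[0, 0, 0], [0, 0, 0], 0], [[0, 0, 0], [0, 0, 0], 0], [[0, 0, 0], [0, 0, 0], 0], [[0, 0, 0], [0, 0, 0], 0], [[0, 0, 0], [0, 0, 0], 0], [[0, 0, 0], [0, 0, 0], 0], [[0, 0, 0], [0, 0, 0], 0]]'

```text
t: 18.52
position: [0.5619, 0.0867, 0.169]
tool_rot: [-0.114, 2.425, 0.029]
ft_force: [37.1, 2.7, -0.4]
opening: 0.135
finger_force: 64.2
```

```bash
python3 st3.py
```

```text
18.5167 0.13514313510205514 64.24700975418091 [37.1277  2.6758 -0.399 ]
[-0.0922  0.0835  0.1765] p 1.5212859201046338
lid_handle 0.57 [-0.0184 -0.1123  0.3119] 1.017657724477383
lid_slot 0.85 [0.0219 0.093  0.2601] 1.0568786657355294
[-0.0117  0.078   0.246 ] [-0.0116  0.09    0.2463]
```

Emit:
move_arm --targets '[[[0, 0, 0], [0, 0, 0], 20], [[0, 0, 0], [0, 0, 0], 24], [[0, 0, 0], [0, 0, 0], 24], [[0, 0, 0], [0, 0, 0], 24], [[0, 0, 0], [0, 0, 0], 24], [[0, 0, 0], [0, 0, 0], 24], [[0, 0, 0], [0, 0, 0], 24], [[0, 0, 0], [0, 0, 0], 24], [[0, 0, 0], [0, 0, 0], 24], [[0, 0, 0], [0, 0, 0], 24]]'

```text
t: 19.6
position: [0.5547, 0.0853, 0.1601]
tool_rot: [-0.116, 2.442, 0.027]
ft_force: [0.0, -0.7, 0.1]
opening: 0.244
finger_force: 0.0
```

```bash
python3 st3.py; python3 - <<'E'
from h import *
im,_=optics.get_image('wrist')
for n in('prop_knob','prop_pivot','prop_tip'):
  for x in pinpoint(n,'wrist')[:1]: print(n,x['score'],BY.inv().apply(np.array(x['location'])-BX))
E
```

```text
19.6 0.24360422013010483 0.0 [ 0.0081 -0.7348  0.1054]
[-0.0993  0.0829  0.1678] p 1.5165782708662139
lid_handle 0.57 [-0.0296 -0.1152  0.3079] 0.9749917972439845
lid_slot 0.73 [0.0089 0.0915 0.2549] 0.9900172268510338
[-0.0117  0.078   0.246 ] [-0.0116  0.09    0.2463]
prop_knob 0.94 [-0.0935  0.0814  0.1704]
```

Emit:
move_arm --targets '[[[0, 0, 0], [-0.003, 0, 0], 24], [[0, 0, 0], [-0.003, 0, 0], 24], [[0, 0, 0], [-0.0025, 0, 0], 24], [[0, 0, 0], [0, 0, 0], 24], [[0, 0, 0], [0, 0, 0], 24], [[0, 0, 0], [0, 0, 0], 24], [[0, 0, 0], [0, 0, 0], 24], [[0, 0, 0], [0, 0, 0], 24], [[0, 0, 0], [0, 0, 0], 24], [[0, 0, 0], [0, 0, 0], 24]]'

```text
t: 20.88
position: [0.5599, 0.0858, 0.1645]
tool_rot: [-0.116, 2.442, 0.027]
ft_force: [-0.4, -0.5, -0.1]
opening: 0.24
finger_force: 0.0
```

Emit:
move_arm --targets '[[[0, 0, 0], [0, 0, 0], 24], [[0, 0, 0], [0, 0, 0], 24], [[0, 0, 0], [0, 0, 0], 24], [[0, 0, 0], [0, 0, 0], 24], [[0, 0, 0], [0, 0, 0], 24], [[0, 0, 0], [0, 0, 0], 24], [[0, 0, 0], [0, 0, 0], 24], [[0, 0, 0], [0, 0, 0], 24], [[0, 0, 0], [0, 0, 0], 24], [[0, 0, 0], [0, 0, 0], 24]]'

```text
t: 21.72
position: [0.5599, 0.0858, 0.1645]
tool_rot: [-0.116, 2.442, 0.027]
ft_force: [-0.2, 0.1, -0.5]
opening: 0.24
finger_force: 0.0
```

```bash
cat > st4.py <<'E'
from h import *
import sys
s=sense();P,Q=now(); print(s['t'],s['opening'],s['finger_force'],s['ft_force'],BY.inv().apply(P-BX))
im,d=optics.get_image('scene')
for n in('lid_handle','lid_slot','prop_tip'):
  for x in pinpoint(n,'scene')[:1]:
    h=BY.inv().apply(np.array(x['location'])-BX); print(n,x['score'],h,np.arctan2(h[2]-.08,.12-h[0])-.015)
im2,d2=optics.get_image('wrist')
for x in pinpoint('prop_knob','wrist')[:1]:
    h=BY.inv().apply(np.array(x['location'])-BX);print('knob',x['score'],h,'p',1.571+np.arcsin((h[1]-.09)/.13))
if len(sys.argv)>1: cv2.imwrite(sys.argv[1],np.vstack([cv2.resize(im2,(480,300)),cv2.resize(im[150:310,240:496],(480,300))]))
E
python3 st4.py
```

```text
21.7167 0.24042813421164413 0.0 [-0.204   0.1053 -0.4913] [-0.0843  0.0831  0.1645]
lid_handle 0.58 [-0.0458 -0.1161  0.2933] 0.8951697746979771
lid_slot 0.84 [-0.0008  0.0932  0.247 ] 0.929401005269308
knob 0.66 [-0.0928  0.0834  0.1717] p 1.5199529266998577
```

Emit:
move_arm --targets '[[[0, 0, 0], [0, 0, 0], 24], [[0, 0, 0], [0, 0, 0], 24], [[0, 0, 0], [0, 0, 0], 24], [[0, 0, 0], [0, 0, 0], 24], [[0, 0, 0], [0, 0, 0], 24], [[0, 0, 0], [0, 0, 0], 24], [[0, 0, 0], [0, 0, 0], 24], [[0, 0, 0], [0, 0, 0], 24], [[0, 0, 0], [0, 0, 0], 24], [[0, 0, 0], [0, 0, 0], 24]]'

```text
t: 22.85
position: [0.5599, 0.0858, 0.1645]
tool_rot: [-0.116, 2.442, 0.027]
ft_force: [-0.2, -0.1, -0.6]
opening: 0.24
finger_force: 0.0
```

```bash
python3 st4.py pics/c2.png
```

```text
22.85 0.24008617050433573 0.0 [-0.1879 -0.0974 -0.5949] [-0.0843  0.0831  0.1645]
lid_handle 0.88 [-0.0455 -0.1175  0.2951] 0.9000089886059487
lid_slot 0.66 [0.0018 0.0926 0.2443] 0.9322078739493459
prop_tip 0.34 [ 0.0272 -0.2127  0.0005] -0.7234397979218112
knob 0.96 [-0.0944  0.0832  0.1719] p 1.518840001541578
```

View pics/c2.png

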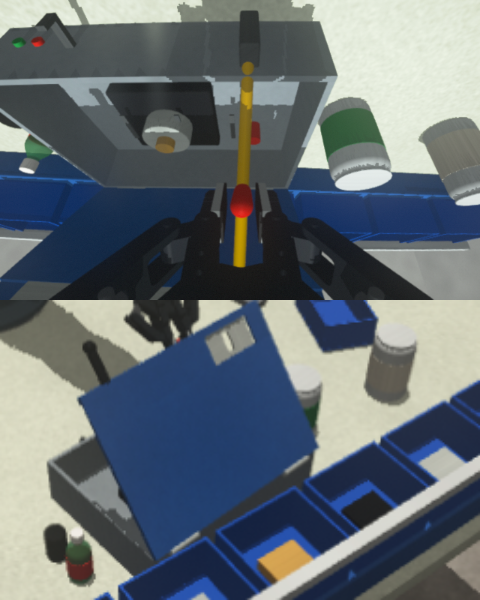

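The lid now rests on the pin at about 0.90 rad. The knob, at (241,200), sits free between the pads. I'll slide the rod gently towards +y.

Emit:
move_arm --targets '[[[0, 0, 0], [0, 0.001, 0], 24], [[0, 0, 0], [0, 0.001, 0], 24], [[0, 0, 0], [0, 0.001, 0], 24], [[0, 0, 0], [0, 0.001, 0], 24], [[0, 0, 0], [0, 0.0005, 0], 24], [[0, 0, 0], [0, 0.0005, 0], 24], [[0, 0, 0], [0, 0.0005, 0], 24], [[0, 0, 0], [0, 0.0005, 0], 24], [[0, 0, 0], [0, 0.0005, 0], 24], [[0, 0, 0], [0, 0.0005, 0], 24]]'

```text
t: 23.98
position: [0.5594, 0.0916, 0.1644]
tool_rot: [-0.116, 2.442, 0.027]
ft_force: [-0.4, 0.3, -0.3]
opening: 0.24
finger_force: 0.0
```

Emit:
move_arm --targets '[[[0, 0, 0], [0, 0.0005, 0], 24], [[0, 0, 0], [0, 0.0005, 0], 24], [[0, 0, 0], [0, 0.0005, 0], 24], [[0, 0, 0], [0, 0.0005, 0], 24], [[0, 0, 0], [0, 0, 0], 24], [[0, 0, 0], [0, 0, 0], 24], [[0, 0, 0], [0, 0, 0], 24], [[0, 0, 0], [0, 0, 0], 24], [[0, 0, 0], [0, 0, 0], 24], [[0, 0, 0], [0, 0, 0], 24]]'

```text
t: 24.82
position: [0.5592, 0.093, 0.1644]
tool_rot: [-0.116, 2.442, 0.027]
ft_force: [-0.2, -0.0, -0.4]
opening: 0.24
finger_force: 0.0
```

```bash
python3 st4.py
```

```text
24.8167 0.24028698640886645 0.0 [-0.2358 -0.0136 -0.3778] [-0.0842  0.0903  0.1644]
lid_handle 0.86 [-0.0596 -0.1153  0.284 ] 0.8337945604686147
lid_slot 0.63 [-0.0133  0.0908  0.2385] 0.8563690886318595
knob 0.59 [-0.0928  0.0863  0.1715] p 1.542397931125379
```

Emit:
move_arm --targets '[[[0, 0, 0], [0, 0, 0], 24], [[0, 0, 0], [0, 0, 0], 24], [[0, 0, 0], [0, 0, 0], 24], [[0, 0, 0], [0, 0, 0], 24], [[0, 0, 0], [0, 0, 0], 24], [[0, 0, 0], [0, 0, 0], 24], [[0, 0, 0], [0, 0, 0], 24], [[0, 0, 0], [0, 0, 0], 24], [[0, 0, 0], [0, 0, 0], 24], [[0, 0, 0], [0, 0, 0], 24]]'

```text
t: 25.95
position: [0.5592, 0.093, 0.1644]
tool_rot: [-0.116, 2.442, 0.027]
ft_force: [0.0, 0.3, -0.4]
opening: 0.241
finger_force: 0.0
```

```bash
python3 st4.py pics/c3.png
```

```text
25.95 0.24146949495085343 0.0 [ 0.0142  0.3445 -0.3965] [-0.0842  0.0903  0.1644]
lid_handle 0.85 [-0.0664 -0.1153  0.2782] 0.801117759532155
lid_slot 0.79 [-0.0162  0.0926  0.2357] 0.8371834294780636
prop_tip 0.38 [-0.0092  0.0843  0.2471] 0.8976223197833431
knob 0.71 [-0.0923  0.0843  0.1706] p 1.527297130330347
```

View pics/c3.png

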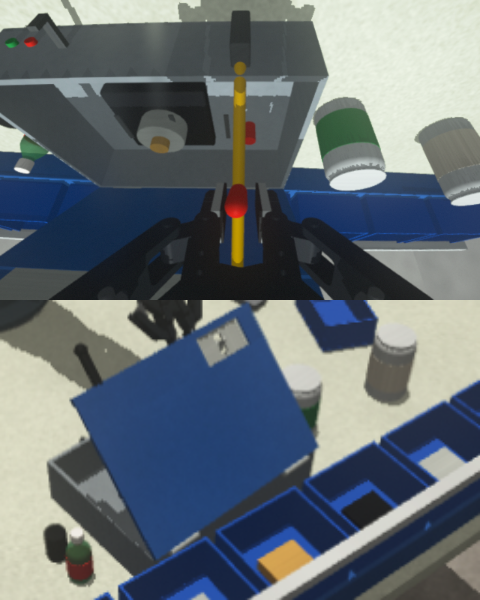

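The lid has sunk to about 0.81 rad and the tip shows in the slot at (222,345). The knob is free between the pads. I'll open and withdraw straight back.

Emit:
move_arm --targets '[[[0, 0, 0], [0, 0, 0], 40], [[0, 0, 0], [0, 0, 0], 45], [[0, 0, 0], [0, 0, 0], 45], [[0, 0, 0], [0, 0, 0], 45], [[0, 0, 0], [0, 0, -0.01], 45], [[0, 0, 0], [0, 0, -0.015], 45], [[0, 0, 0], [0, 0, -0.02], 45], [[0, 0, 0], [0, 0, -0.025], 45], [[0, 0, 0], [0, 0, -0.025], 45], [[0, 0, 0], [0, 0, -0.025], 45]]'

```text
t: 27.08
position: [0.4967, 0.0881, 0.239]
tool_rot: [-0.116, 2.442, 0.027]
ft_force: [0.8, -0.4, 0.6]
opening: 0.448
finger_force: 0.0
```

```bash
python3 - <<'E'
from h import *
s=sense(); P,Q=now(); print(s['t'],BY.inv().apply(P-BX),s['ft_force'])
im,_=optics.get_image('scene'); im2,_=optics.get_image('wrist')
for n in('lid_handle','prop_knob','prop_tip'):
  for c in('scene','wrist'):
    for x in pinpoint(n,c)[:1]:
      h=BY.inv().apply(np.array(x['location'])-BX); print(n,c,x['score'],h,np.arctan2(h[2]-.08,.12-h[0])-.015)
cv2.imwrite('pics/c4.png',np.vstack([cv2.resize(im2,(480,300)),cv2.resize(im[150:230,300:428],(480,300))]))
E
```

```text
27.0833 [-0.1469  0.0918  0.239 ] [ 0.7974 -0.3934  0.6057]
lid_handle scene 0.9 [-0.0654 -0.1153  0.2797] 0.8075759313962351
lid_handle wrist 0.6 [-0.0599 -0.1155  0.276 ] 0.8132992437086394
prop_knob wrist 0.67 [-0.0927  0.0863  0.1723] 0.39435973668671837
prop_tip scene 0.43 [-0.0106  0.0879  0.2456] 0.8878653932131021
prop_tip wrist 0.97 [-0.0109  0.0885  0.2469] 0.8907849492485744
```

View pics/c4.png

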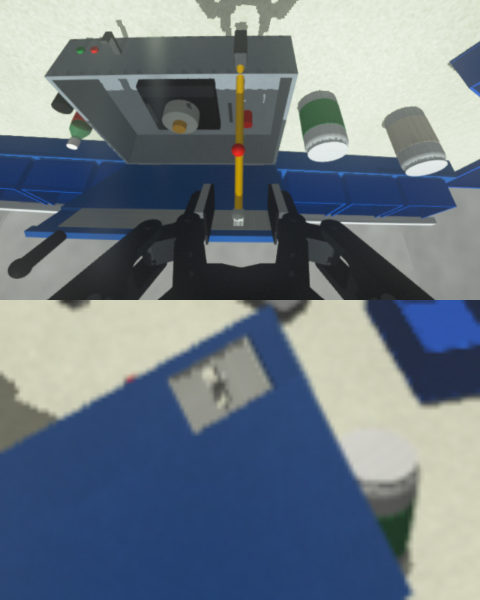

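The lid is at 0.81 rad with the pin out through the slot at (217,385), the rod stands under it, and the gripper is clear.

```bash
python3 -c "
from plant import ticket; print(ticket.job_done())"
```

```text
the job is handed in; nothing more can be done
None
```

The job is handed in: the lid rests on the rod's ball at about 0.81 rad with the pin through the slot and the gripper clear; on the first lift the fingers slipped off the handle at about 0.9 rad, with 80 N at the wrist, so I pushed the lid up from underneath to about 1.23 rad instead.

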